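Square-headed pylon from the rack to the painting wheel

ROBOT

A 6-joint arm with a two-finger parallel gripper is mounted at the origin on the work surface. World frame = base frame: x ahead of the robot, y to its left, z up, the work surface at z = 0. Lengths are in mm, angles in degrees, forces in N, time in s.
With the tool pointing down it reaches from about 300 to 850 mm from the base axis. Payload 4.2 kg.
Tool frame: the origin (TCP) lies on the centre line of the jaws, within the pads' length; the fingertips stand 14 mm ahead of it and the grasp point (between the pads) lies 5 mm behind it; z points along the fingers, y is the line along which they close (so a half turn about z gives the same grasp; the last joint's range is limited). The gripper opens to 91 mm and grips with 3 to 60 N. Pads are 32 mm wide; open, the fingers measure 118 mm over their backs; the gripper's body (76 mm by 178 mm) begins 60 mm behind the grasp point.
Start: joints at [-66.692, 18.312, 89.639, -0, 72.044, -1.146], TCP at [238.032, -523.434, 227.976] pointing down, gripper open.
Joint ranges: [-177.97, 177.97], [-48.28, 115.42], [12.27, 149.76], [-77.06, 257.06], [2.81, 150.46], [-146.56, 146.56]. Speed limits (degrees/s): [147.25, 147.25, 180, 180, 180, 180].

INTERFACE

Orientations are given as [roll, pitch, yaw] about the fixed x, y, z axes, in that order (R = Rz(yaw) Ry(pitch) Rx(roll)).
In Python, from workcell import env gives the robot as it stands.
- The arm moves only by the tool arm_command, never from a script. Its argument "motion" is a list of rows, each an object with "offset": the shift along the tool's x, y, z in m, a list of three; "spin": the turn about the tool's z in rad. In form: [{"offset": [tx, ty, tz], "spin": spin}, ...]. A call has 1 to 5 rows; each row shifts and turns the commanded pose from where the row before left it, along the tool's axes as they then stand; what a row does not reach is not made up. A row lasts 1/8 s, in which the tool goes at most 62.5 mm and 10.7 degrees, less where a joint would pass 70% of its speed; a pose out of reach is approached as far as the arm can. A call with a gripper value outside its range is refused whole. "jaw" is the finger opening in m, from 0 to 0.0912, set as the call begins (left out, the last holds). The fingers move at their own pace and stop on an object; "newtons" is the grip in N (left out, the last holds). Time passes only in rows, so rows that do not move let the fingers close. It gives the time, the measured TCP pose, the force, the opening and the grip force at its end, in the units of the state.
- env.state(): the state, without advancing time (a new reading comes with each control period).
- env.grab_frame(name): name is "scene" or "top" or "wrist"; returns (picture, depth): 384x512x3 uint8, blue, green, red; 384x512 float32, mm along the optical axis (not along the pixel's ray), 0 where there is no reading.
- env.camera_model(name): a dict with "fx", "fy", "cx", "cy" (pixels), "eye" and "rotation" of the camera in the world; the wrist camera has in their place "hand_eye" (4x4, takes a point from camera to tool coordinates, whose origin is the TCP and whose axes are the flange's). Camera axes: x right, y down, z forward; pixel columns grow to the right and rows downward; lengths in mm; the calibration is good to about 2 mm. The wrist camera is an equidistant fisheye: a pixel r from the principal point sees the ray r / f radians off the axis. A picture is of the moment at which its call begins: read the wrist's pose just before it. camera_model takes no time and is no camera call.
- env.job_done(): hands the job in; it is judged then, once.
Trained networks look in the newest picture that a camera, given by its name, has taken for a name from the list of things; names that differ only in an ending like _2 or _b are one class to them, and where a whole thing is asked for, a point or a joint stands for the part that bears it (a point fixed in the world has none). Each returns a list of dicts, best first, with "score" (0 to 1); they miss things now and then, are a little off and sometimes report something else, mostly with a low value. They report only what shows in the picture. A call takes as long as a camera call. They do not tell look-alikes from the thing itself.
- env.boxes_of(camera, target): "bbox" ([left, top, right, bottom] in pixels, round what is visible of it).
- env.pinpoint(camera, target): "location" ([column, row] in pixels: a listed point, or the origin of a listed thing).
The state is a dict: "time_s": time; "qpos": joint angles; "qvel": joint speeds; "effort": joint torques, N m; "ee_pos": TCP position; "ee_rot": TCP orientation; "force": force on the tool from outside, world axes, zero at the start; "torque": the same for the moment, N m; "gripper_width": finger opening in mm; "gripper_force": force on a finger pad.
Only numpy, scipy, OpenCV 4.12 (cv2) and the standard library are available. Lean on these libraries where they do the work, as an engineer would, in place of code of your own. Each camera call takes 0.05 s, during which the arm holds its last target. There are 200 camera calls.

TASK

One of the three aluminium pylons in the dark grey rack has a square head. Lift that one straight up out of its deep well and stand it upright in the middle of the round painting wheel, setting it down gently and letting go. Leave the other two pylons in their wells.

Things in the scene. Friction and masses are not known exactly. Their poses are not given: they have to be found in the camera images.
- square_pylon: Pylon to move: aluminium, 119 mm tall, 0.22 kg. Square head 36 x 36 x 42 mm (grip here) on a round shank 32 mm thick, 77 mm long. Origin: centre of its underside; z up; x, y square to the head's flats. Starts upright in a well of a fixed dark grey rack: deck 83 mm above the bench, wells 35 mm wide, 75 mm deep, so origin 8 mm and head 85 to 127 mm above the bench. Which well varies.
- round_pylon: Pylon with a plain round head 28 mm wide, 42 mm tall. On the same 32 mm shank, 77 mm long, in another well; to be left there. Origin: centre of its underside, z up. The rack's three wells stand in a row, 85 mm apart.
- slim_pylon: Pylon with a slim round post 12 mm wide, 42 mm tall. On the same 32 mm shank, 77 mm long, in another well; to be left there. Origin: centre of its underside, z up. Along each side of the row of wells runs a rail, top 108 mm above the bench, inner face 75 mm from the row's centre line; the row's ends are open.
- wheel_top (a point): Centre of the top face of the painting wheel: a flat grey disc 160 mm in diameter on a short pedestal, its top 40 mm above the bench, locked so that it does not turn, with a thin dark circle 62 mm in diameter marking the middle. z is up.
There are look-alikes about, which are no part of the job. What is shaped like the square_pylon but red or yellow is not meant.

How it is judged (in metres and radians):
On the way:
1. the square-headed pylon is lifted upright until its underside is clear above the rack's deck (height (world z) of square_pylon above 0.088 m and angle between square_pylon's own z axis and vertical below 0.26 rad), for 0.1 s.
At the end, for the whole second after the job is handed in: The square-headed pylon stands at rest and upright (within about 6 degrees) on its shank on the wheel's top face, its axis within 20 mm of the wheel's centre; the other two pylons are within 20 mm of where they began, in their wells (horizontal distance between square_pylon and wheel_top below 0.02 m and z of square_pylon in the frame of wheel_top between -0.005 and 0.005 m and angle between square_pylon's own z axis and vertical below 0.1 rad and linear speed of square_pylon below 0.02 m/s and distance of each of round_pylon, slim_pylon from where it was at the start of the episode below 0.02 m); the robot touches nothing.
It fails at once if another pylon is pulled more than 20 mm from its place (distance of any of round_pylon, slim_pylon from where it was at the start of the episode above 0.02 m).
It fails at once if the pylon is dropped or slammed onto the wheel (faster than 0.5 m/s within 20 mm of its top) (horizontal distance between square_pylon and wheel_top below 0.09 m and z of square_pylon in the frame of wheel_top below 0.02 m and linear speed of square_pylon above 0.5 m/s).
It also fails if it takes over 48 s, if anything falls off the work surface, if the arm or the gripper's body presses on something with over 40 N, if the wrist force passes 120 N, or if a joint passes its speed limit or range.

## Working session

There is one attempt and no reset: what is moved stays moved. The work goes in short steps, Python scripts to look and compute and a tool call to move; the robot and the scene stay as the last step left them, time stands still between calls to the robot, and variables do not carry over. Pictures are saved under pics/ and viewed, at most 10 in all, crops included, and the job is handed in when it is done.

Besides the shell and the picture viewer there is one more tool, called after "Emit:" by a JSON object that holds its "method" and its "body", one argument or row to a line. arm_command: Moves the arm, as the interface text tells. Its arguments: {"type":"object","properties":{"motion":{"type":"array"},"jaw":{"type":"number"},"newtons":{"type":"number"}},"required":["motion"]}

```bash
mkdir -p pics; cat > h.py <<'E'
from workcell import env
import numpy as np, cv2
def world(cam,u,v,d):
    m=env.camera_model(cam)
    p=np.array([(u-m["cx"])/m["fx"]*d,(v-m["cy"])/m["fy"]*d,d])
    return np.array(m["rotation"])@p+np.array(m["eye"])
E
python3 - <<'E'
from h import *
ims=[]
for c in("scene","top"):
    p,d=env.grab_frame(c);cv2.imwrite(f"pics/{c}0.png",p);np.save(c+"_d.npy",d)
    for t in("square_pylon","round_pylon","slim_pylon"):
        for b in env.boxes_of(c,t)[:4]:
            l,tp,r,bt=b["bbox"];u,v=(l+r)/2,(tp+bt)/2
            print(c,t,round(b["score"],2),np.round(b["bbox"]),np.round(world(c,u,v,d[int(v),int(u)])))
    for b in env.pinpoint(c,"wheel_top")[:3]:
        u,v=b["location"];print(c,"wheel",round(b["score"],2),u,v,np.round(world(c,u,v,d[int(v),int(u)])))
print(env.state()["ee_rot"],env.state()["time_s"])
E
```

```text
scene square_pylon 0.72 [398. 133. 425. 174.] [45583. 44606. 45352.]
scene square_pylon 0.67 [376. 180. 399. 202.] [48292. 47316. 48062.]
scene square_pylon 0.66 [348. 125. 367. 155.] [64276. 63299. 64045.]
scene square_pylon 0.6 [350. 238. 382. 275.] [49902. 48925. 49671.]
scene round_pylon 0.75 [343. 168. 359. 195.] [60460. 59484. 60230.]
scene slim_pylon 0.53 [307. 171. 316. 185.] [77594. 76618. 77364.]
scene slim_pylon 0.47 [341. 171. 360. 195.] [60649. 59673. 60419.]
scene wheel 0.72 161.8 189.4 [133364. 132387. 133133.]
top square_pylon 0.97 [ 93. 248. 125. 273.] [-24276. -24617. -23595.]
top square_pylon 0.74 [146. 116. 170. 145.] [-44927. -45268. -44246.]
top square_pylon 0.73 [121. 184. 144. 204.] [-33585. -33926. -32904.]
top square_pylon 0.67 [153. 246. 178. 270.] [-46107. -46448. -45426.]
top round_pylon 0.56 [164. 186. 178. 203.] [-48469. -48810. -47788.]
top wheel 0.68 354.7 183.5 [-133775. -134116. -133094.]
[ 1.79999271e+02 -1.06226350e-03  2.44549397e+01] 0.5
```

```bash
python3 - <<'E'
from h import *
print(env.camera_model("top"));print(env.camera_model("wrist"))
d=np.load("top_d.npy");print(d.shape,d[194,132],d[184,355])
a=cv2.imread("pics/top0.png");b=cv2.imread("pics/scene0.png")
cv2.imwrite("pics/both.png",cv2.resize(np.hstack([a[60:340,40:440],b[60:340,112:512]]),(800,280)))
cv2.imwrite("pics/topbig.png",cv2.resize(a[80:300,70:440],None,fx=2.15,fy=2.15))
E
```

```text
{'fx': 411.5999678962432, 'fy': 411.5999678962432, 'cx': 259.0389684205881, 'cy': 190.333599713351, 'eye': array([ 378.10821601,   36.78755591, 1059.03553049]), 'rotation': array([-171.62725703,   -1.62180568,  -89.21354387])}
{'fx': 297.3186396354542, 'fy': 297.3186396354542, 'cx': 254.50633741884852, 'cy': 195.70194359186183, 'hand_eye': array([[-8.39787369e-04, -9.69697370e-01, -2.44307809e-01,
         6.95653649e+01],
       [ 9.99998794e-01, -1.13350758e-03,  1.06166466e-03,
         4.40389801e-01],
       [-1.30641818e-03, -2.44306623e-01,  9.69697152e-01,
        -1.56453660e+02],
       [ 0.00000000e+00,  0.00000000e+00,  0.00000000e+00,
         1.00000000e+00]])}
(384, 512) 933.4992 1039.0087
```

View pics/topbig.png

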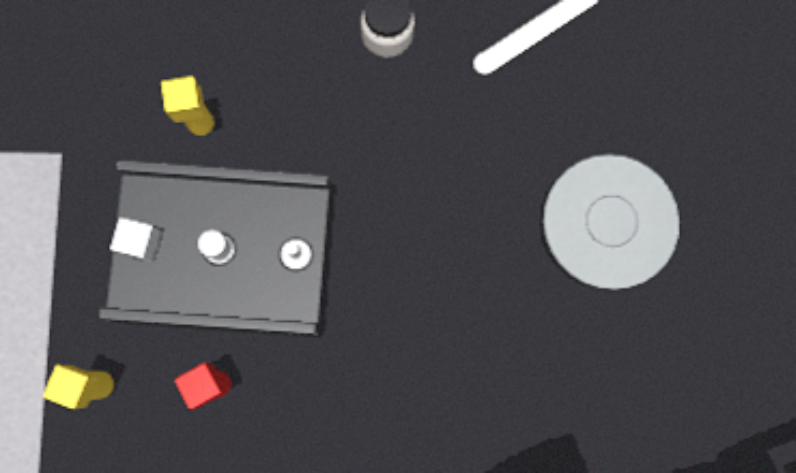

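View pics/scene0.png

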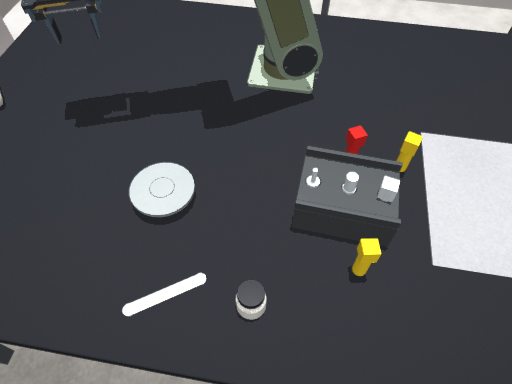

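The top view shows the rack with the white square head at top pixel ≈(132,191), the round head in the middle (≈(170,194)) and the slim post at ≈(207,198). The wheel is at ≈(355,183). The yellow and red look-alikes stand outside the rack. The scene view agrees with this: slim, round, then square at (389,188). "rotation" turns out to be rpy in degrees.

```bash
sed -i 's/np.array(m\["rotation"\])@p/R.from_euler("xyz",m["rotation"],degrees=True).as_matrix()@p/; 2a from scipy.spatial.transform import Rotation as R' h.py; python3 - <<'E'
from h import *
a=cv2.imread("pics/top0.png");d=np.load("top_d.npy")
m=((a.min(2)>150)).astype(np.uint8); m[:, :110]=0;m[:,150:]=0;m[:175]=0;m[215:]=0
v,u=np.nonzero(m)
P=np.array([world("top",x,y,d[y,x]) for x,y in zip(u,v)]); P=P[(P[:,2]>120)&(P[:,2]<134)]
print(len(P),P.mean(0),cv2.minAreaRect(P[:,:2].astype(np.float32)))
for n,(x,y) in dict(round=(168.5,193),slim=(207.5,197),wheel=(354.7,183.5)).items(): print(n,world("top",x,y,d[int(y),int(x)]))
w=(a.min(2)>120).astype(np.uint8);w[:,:310]=0;w[:140]=0;w[230:]=0;w[:,400:]=0
v,u=np.nonzero(w);P=np.array([world("top",x,y,d[y,x]) for x,y in zip(u,v)]);P=P[P[:,2]>30];P=P[P[:,2]<50]
print(len(P),P.mean(0),cv2.minEnclosingCircle(P[:,:2].astype(np.float32)),(P.max(0)+P.min(0))/2)
s=env.state();print(s["time_s"],s["ee_pos"],s["ee_rot"])
E
```

```text
244 [510.49488955 302.87351233 127.04513339] ((510.88275146484375, 303.11151123046875), (36.12007141113281, 35.250244140625), 76.6719970703125)
round [506.17239182 218.48396261 124.87143348]
slim [497.89569498 129.13667317 129.78797626]
wheel [ 550.21773755 -231.36543452   40.53225322]Traceback (most recent call last):
  File "<stdin>", line 9, in <module>
  File "h.py", line 5, in world
    m=env.camera_model(cam)
ValueError: time passes only in moves, steps and waits
```

Emit:
{"method": "arm_command", "body": {
  "motion": [
    {"offset": [0, 0, 0], "spin": -0.182},
    {"offset": [0, 0, 0], "spin": -0.182},
    {"offset": [0, 0, 0], "spin": -0.182},
    {"offset": [0, 0, 0], "spin": -0.182},
    {"offset": [0, 0, 0], "spin": -0.182}
  ],
  "jaw": 0.065
}}

```text
time_s: 1.12
ee_pos: [238.0, -523.4, 228.0]
ee_rot: [180.0, 0.0, 76.9]
force: [-0.3, 0.6, 0.6]
gripper_width: 65.1
gripper_force: 0.0
```

Emit:
{"method": "arm_command", "body": {
  "motion": [
    {"offset": [0.04, 0.0034, 0], "spin": 0},
    {"offset": [0.04, 0.0034, 0], "spin": 0},
    {"offset": [0.04, 0.0034, 0], "spin": 0},
    {"offset": [0.04, 0.0034, 0], "spin": 0},
    {"offset": [0.04, 0.0034, 0], "spin": 0}
  ]
}}

```text
time_s: 1.75
ee_pos: [301.2, -331.6, 228.1]
ee_rot: [180.0, 0.0, 76.6]
force: [1.3, -0.2, 0.1]
gripper_width: 65.1
gripper_force: 0.0
```

Emit:
{"method": "arm_command", "body": {
  "motion": [
    {"offset": [0.04, 0.0034, 0], "spin": 0},
    {"offset": [0.04, 0.0034, 0], "spin": 0},
    {"offset": [0.04, 0.0034, 0], "spin": 0},
    {"offset": [0.04, 0.0034, 0], "spin": 0},
    {"offset": [0.04, 0.0034, 0], "spin": 0}
  ]
}}

```text
time_s: 2.38
ee_pos: [364.2, -141.0, 228.2]
ee_rot: [179.9, 0.0, 76.6]
force: [-0.3, -0.2, -0.4]
gripper_width: 65.1
gripper_force: 0.0
```

Emit:
{"method": "arm_command", "body": {
  "motion": [
    {"offset": [0.04, 0.0034, 0], "spin": 0},
    {"offset": [0.04, 0.0034, 0], "spin": 0},
    {"offset": [0.04, 0.0034, 0], "spin": 0},
    {"offset": [0.04, 0.0034, 0], "spin": 0},
    {"offset": [0.04, 0.0034, 0], "spin": 0}
  ]
}}

```text
time_s: 3.0
ee_pos: [427.1, 49.7, 228.2]
ee_rot: [180.0, -0.0, 76.6]
force: [0.9, -0.0, 0.1]
gripper_width: 65.3
gripper_force: 0.0
```

Emit:
{"method": "arm_command", "body": {
  "motion": [
    {"offset": [0.04, 0.0034, 0], "spin": 0},
    {"offset": [0.04, 0.0034, 0], "spin": 0},
    {"offset": [0.03, 0.0034, 0], "spin": 0},
    {"offset": [0, 0, 0], "spin": 0},
    {"offset": [0, 0, 0], "spin": 0}
  ]
}}

```text
time_s: 3.62
ee_pos: [461.7, 152.5, 227.8]
ee_rot: [-180.0, 0.1, 76.6]
force: [-0.2, -0.7, 0.1]
gripper_width: 65.2
gripper_force: 0.0
```

Emit:
{"method": "arm_command", "body": {
  "motion": [
    {"offset": [0.036, 0.0043, 0], "spin": 0},
    {"offset": [0.036, 0.0043, 0], "spin": 0},
    {"offset": [0.036, 0.0043, 0], "spin": 0},
    {"offset": [0, 0, 0], "spin": 0},
    {"offset": [0, 0, 0], "spin": 0}
  ]
}}

```text
time_s: 4.25
ee_pos: [499.3, 253.7, 227.8]
ee_rot: [-180.0, 0.1, 76.5]
force: [0.3, -0.1, 0.1]
gripper_width: 64.7
gripper_force: 0.0
```

```bash
cat >> h.py <<'E'
def wrist_pts(mask,d,s):
    m=env.camera_model("wrist");v,u=np.nonzero(mask);z=d[v,u]
    x,y=u-m["cx"],v-m["cy"];r=np.hypot(x,y)+1e-9;k=np.tan(r/m["fx"])*z/r
    p=np.c_[x*k,y*k,z,np.ones(len(u))]@np.array(m["hand_eye"]).T
    return p[:,:3]@R.from_euler("xyz",s["ee_rot"],degrees=True).as_matrix().T+s["ee_pos"], p
E
python3 - <<'E'
from h import *
s=env.state();p,d=env.grab_frame("wrist");cv2.imwrite("pics/w1.png",p)
W,T=wrist_pts((p.min(2)>90)&(d>0),d,s)
k=(abs(W[:,2]-127)<6)&(np.hypot(*(W[:,:2]-[510.5,303]).T)<35)
W=W[k];print(s["ee_pos"],s["ee_rot"],k.sum(),W.mean(0),cv2.minAreaRect(W[:,:2].astype(np.float32)))
E
```

```text
[499.34930375 253.69563884 227.83666283] [-1.79972757e+02  7.06692689e-02  7.65433462e+01] 1705 [512.71315479 304.19810531 126.55275269] ((512.609375, 303.9995422363281), (35.285369873046875, 36.03384780883789), 76.53895568847656)
```

View pics/w1.png

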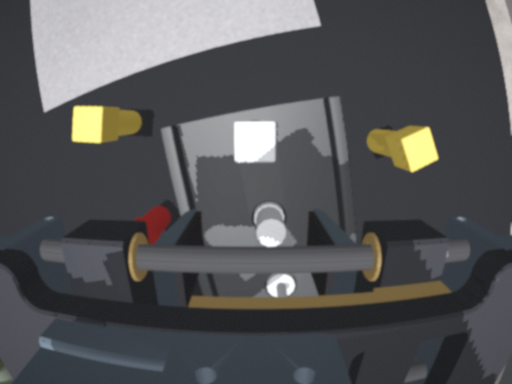

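The wrist view shows the white square head at (255,142), square to the tool. The round head is at (270,232) and the slim post at (281,286). I'll move over the square head and descend.

Emit:
{"method": "arm_command", "body": {
  "motion": [
    {"offset": [0.026, 0.0006, 0], "spin": 0},
    {"offset": [0.026, 0.0006, 0], "spin": 0},
    {"offset": [0, 0, 0], "spin": 0},
    {"offset": [0, 0, 0.03], "spin": 0},
    {"offset": [0, 0, 0.03], "spin": 0}
  ]
}}

```text
time_s: 4.92
ee_pos: [512.8, 303.7, 167.8]
ee_rot: [180.0, 0.0, 76.5]
force: [0.2, 1.2, -0.1]
gripper_width: 65.0
gripper_force: 0.0
```

Emit:
{"method": "arm_command", "body": {
  "motion": [
    {"offset": [0, 0, 0.03], "spin": 0},
    {"offset": [0, 0, 0.02], "spin": 0},
    {"offset": [0, 0, 0.013], "spin": 0},
    {"offset": [0, 0, 0], "spin": 0},
    {"offset": [0, 0, 0], "spin": 0}
  ]
}}

```text
time_s: 5.55
ee_pos: [513.6, 305.3, 105.9]
ee_rot: [179.9, -0.1, 76.6]
force: [-0.0, -0.1, 0.1]
gripper_width: 64.7
gripper_force: 0.0
```

Emit:
{"method": "arm_command", "body": {
  "motion": [
    {"offset": [0, 0, 0], "spin": 0},
    {"offset": [0, 0, 0], "spin": 0},
    {"offset": [0, 0, 0], "spin": 0},
    {"offset": [0, 0, 0], "spin": 0},
    {"offset": [0, 0, 0], "spin": 0}
  ],
  "jaw": 0.03,
  "newtons": 15
}}

```text
time_s: 6.18
ee_pos: [513.0, 305.5, 105.1]
ee_rot: [-180.0, -0.0, 76.6]
force: [0.8, 0.3, 1.9]
gripper_width: 35.9
gripper_force: 15.0
```

Emit:
{"method": "arm_command", "body": {
  "motion": [
    {"offset": [0, 0, 0], "spin": 0},
    {"offset": [0, 0, 0], "spin": 0},
    {"offset": [0, 0, -0.005], "spin": 0},
    {"offset": [0, 0, -0.01], "spin": 0},
    {"offset": [0, 0, -0.01], "spin": 0}
  ],
  "jaw": 0.03,
  "newtons": 30
}}

```text
time_s: 6.8
ee_pos: [513.1, 305.3, 130.5]
ee_rot: [180.0, 0.0, 76.6]
force: [-0.2, 0.6, -1.7]
gripper_width: 35.6
gripper_force: 29.9
```

Emit:
{"method": "arm_command", "body": {
  "motion": [
    {"offset": [0, 0, -0.015], "spin": 0},
    {"offset": [0, 0, -0.015], "spin": 0},
    {"offset": [0, 0, -0.015], "spin": 0},
    {"offset": [0, 0, -0.015], "spin": 0},
    {"offset": [0, 0, -0.015], "spin": 0}
  ]
}}

```text
time_s: 7.42
ee_pos: [513.0, 305.4, 206.0]
ee_rot: [180.0, -0.0, 76.6]
force: [1.0, 0.1, -2.3]
gripper_width: 36.0
gripper_force: 29.9
```

Emit:
{"method": "arm_command", "body": {
  "motion": [
    {"offset": [0, 0, -0.02], "spin": 0},
    {"offset": [0, 0, -0.02], "spin": 0},
    {"offset": [0, 0, -0.02], "spin": 0},
    {"offset": [0, 0, 0], "spin": 0},
    {"offset": [0, 0, 0], "spin": 0}
  ]
}}

```text
time_s: 8.05
ee_pos: [512.6, 305.1, 264.2]
ee_rot: [-179.9, 0.1, 76.6]
force: [-0.5, 0.3, -2.3]
gripper_width: 36.1
gripper_force: 29.9
```

```bash
python3 - <<'E'
from h import *
s=env.state();p,d=env.grab_frame("wrist");q,_=env.grab_frame("scene")
print(s["ee_pos"],s["force"],s["torque"],s["gripper_width"])
cv2.imwrite("pics/lift.png",cv2.resize(np.hstack([p[100:384,100:400],q[80:364,212:512]]),(800,379)))
E
```

```text
[512.57629567 305.14768602 264.20725105] [-0.45195561  0.27522568 -2.27682162] [-0.01276081 -0.05924179 -0.05835314] 36.122150852708515
```

View pics/lift.png

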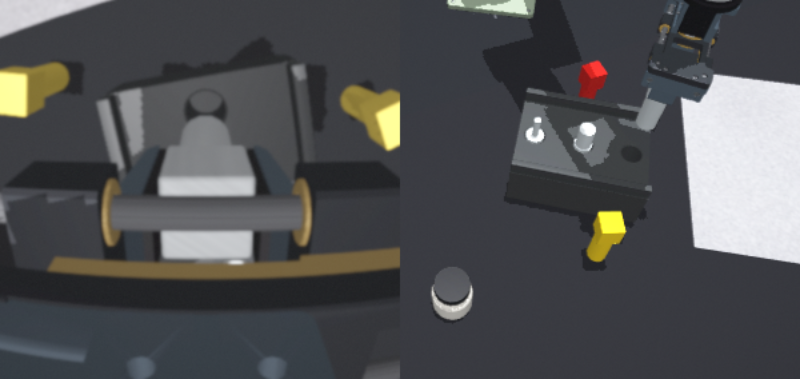

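The left half shows the square head upright between the pads with its shank hanging clear. The right half shows its well empty and the other two pylons still in place. Next I refine the wheel centre from the saved top picture.

```bash
python3 - <<'E'
from h import *
a=cv2.imread("pics/top0.png");d=np.load("top_d.npy")
w=(a.min(2)>120).astype(np.uint8);w[:,:310]=0;w[:140]=0;w[230:]=0;w[:,400:]=0
c=max(cv2.findContours(w,0,2)[0],key=cv2.contourArea);e=cv2.fitEllipse(c);print(e)
u,v=e[0];W=world("top",u,v,d[int(v),int(u)]);print(W)
D=W-env.state()["ee_pos"];y=np.radians(76.6);C,S=np.cos(y),np.sin(y)
print(D, D[0]*C+D[1]*S, D[0]*S-D[1]*C)
E
```

```text
((353.94989013671875, 182.79629516601562), (60.70538330078125, 63.09349060058594), 123.97061157226562)
[ 551.93474444 -229.41822251   40.82363712]
[  39.4378876  -534.52005738 -222.95386191] -510.828570472283 162.23812842396626
```

Emit:
{"method": "arm_command", "body": {
  "motion": [
    {"offset": [-0.015, 0.0048, 0], "spin": 0},
    {"offset": [-0.03, 0.0095, 0], "spin": 0},
    {"offset": [-0.035, 0.0111, 0], "spin": 0},
    {"offset": [-0.035, 0.0111, 0], "spin": 0},
    {"offset": [-0.035, 0.0111, 0], "spin": 0}
  ]
}}

```text
time_s: 8.78
ee_pos: [524.2, 146.2, 264.6]
ee_rot: [-180.0, 0.1, 76.6]
force: [0.1, -0.1, -2.2]
gripper_width: 36.2
gripper_force: 29.9
```

Emit:
{"method": "arm_command", "body": {
  "motion": [
    {"offset": [-0.035, 0.0111, 0], "spin": 0},
    {"offset": [-0.035, 0.0111, 0], "spin": 0},
    {"offset": [-0.035, 0.0111, 0], "spin": 0},
    {"offset": [-0.035, 0.0111, 0], "spin": 0},
    {"offset": [-0.035, 0.0111, 0], "spin": 0}
  ]
}}

```text
time_s: 9.4
ee_pos: [537.2, -36.7, 264.6]
ee_rot: [-180.0, 0.0, 76.6]
force: [0.2, 0.1, -1.8]
gripper_width: 36.1
gripper_force: 29.9
```

Emit:
{"method": "arm_command", "body": {
  "motion": [
    {"offset": [-0.035, 0.0111, 0], "spin": 0},
    {"offset": [-0.035, 0.0111, 0], "spin": 0},
    {"offset": [-0.035, 0.0111, 0], "spin": 0},
    {"offset": [-0.035, 0.0111, 0], "spin": 0},
    {"offset": [-0.03, 0.0095, 0], "spin": 0}
  ]
}}

```text
time_s: 10.02
ee_pos: [549.9, -214.7, 264.5]
ee_rot: [-179.9, 0.0, 76.5]
force: [0.6, 0.8, -2.3]
gripper_width: 36.0
gripper_force: 29.9
```

Emit:
{"method": "arm_command", "body": {
  "motion": [
    {"offset": [-0.015, 0.0048, 0], "spin": 0},
    {"offset": [0, 0, 0], "spin": 0},
    {"offset": [0, 0, 0], "spin": 0},
    {"offset": [0, 0, 0], "spin": 0}
  ]
}}

```text
time_s: 10.52
ee_pos: [552.1, -227.1, 265.1]
ee_rot: [180.0, -0.0, 76.7]
force: [-1.2, 0.1, -2.2]
gripper_width: 35.8
gripper_force: 29.9
```

Emit:
{"method": "arm_command", "body": {
  "motion": [
    {"offset": [-0.002, 0, 0.025], "spin": 0},
    {"offset": [0, 0, 0.025], "spin": 0},
    {"offset": [0, 0, 0.025], "spin": 0},
    {"offset": [0, 0, 0.02], "spin": 0},
    {"offset": [0, 0, 0.015], "spin": 0}
  ]
}}

```text
time_s: 11.15
ee_pos: [551.6, -229.3, 154.2]
ee_rot: [-180.0, -0.0, 76.7]
force: [0.3, -0.1, -2.9]
gripper_width: 35.8
gripper_force: 29.9
```

Emit:
{"method": "arm_command", "body": {
  "motion": [
    {"offset": [0, 0, 0.008], "spin": 0},
    {"offset": [0, 0, 0], "spin": 0},
    {"offset": [0, 0, 0], "spin": 0},
    {"offset": [0, 0, 0], "spin": 0}
  ]
}}

```text
time_s: 11.65
ee_pos: [552.1, -230.4, 147.7]
ee_rot: [179.9, 0.0, 76.6]
force: [0.2, -0.2, -2.2]
gripper_width: 36.3
gripper_force: 29.9
```

```bash
python3 - <<'E'
from h import *
p,d=env.grab_frame("wrist");q,_=env.grab_frame("scene")
cv2.imwrite("pics/low.png",cv2.resize(np.hstack([p[84:384,100:400],cv2.resize(q[110:260,90:240],(300,300))]),(800,400)))
E
```

```text
(no output)
```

View pics/low.png

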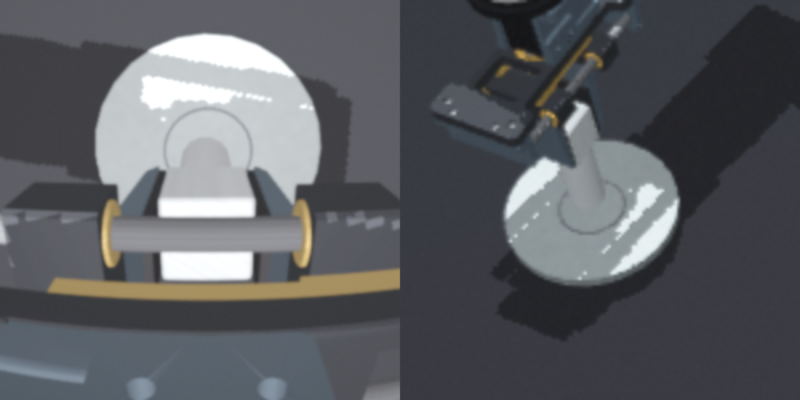

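The shank is upright and centred in the dark circle in both views: circle about (208,150) on the left, (592,205) on the right. I'll creep down to contact.

Emit:
{"method": "arm_command", "body": {
  "motion": [
    {"offset": [0, 0, 0.003], "spin": 0},
    {"offset": [0, 0, 0.002], "spin": 0},
    {"offset": [0, 0, 0.002], "spin": 0},
    {"offset": [0, 0, 0.001], "spin": 0},
    {"offset": [0, 0, 0], "spin": 0}
  ]
}}

```text
time_s: 12.38
ee_pos: [551.6, -230.2, 138.8]
ee_rot: [-180.0, 0.0, 76.6]
force: [-0.6, 0.3, -1.9]
gripper_width: 36.1
gripper_force: 29.9
```

Emit:
{"method": "arm_command", "body": {
  "motion": [
    {"offset": [0, 0, 0.001], "spin": 0},
    {"offset": [0, 0, 0], "spin": 0}
  ]
}}

```text
time_s: 12.62
ee_pos: [551.7, -230.2, 137.9]
ee_rot: [-180.0, 0.0, 76.6]
force: [-0.5, 0.7, -1.7]
gripper_width: 35.6
gripper_force: 29.9
```

Emit:
{"method": "arm_command", "body": {
  "motion": [
    {"offset": [0, 0, 0.0005], "spin": 0},
    {"offset": [0, 0, 0], "spin": 0}
  ]
}}

```text
time_s: 12.88
ee_pos: [551.7, -230.2, 137.4]
ee_rot: [-180.0, 0.0, 76.6]
force: [0.7, 0.0, -2.2]
gripper_width: 36.0
gripper_force: 29.9
```

Emit:
{"method": "arm_command", "body": {
  "motion": [
    {"offset": [0, 0, 0.0007], "spin": 0},
    {"offset": [0, 0, 0], "spin": 0}
  ]
}}

```text
time_s: 13.12
ee_pos: [551.7, -230.2, 137.1]
ee_rot: [180.0, 0.0, 76.6]
force: [0.3, 0.7, 0.1]
gripper_width: 35.9
gripper_force: 29.9
```

Contact: the wheel now carries the weight. I'll open the jaw and retreat straight up.

Emit:
{"method": "arm_command", "body": {
  "motion": [
    {"offset": [0, 0, 0], "spin": 0},
    {"offset": [0, 0, 0], "spin": 0},
    {"offset": [0, 0, 0], "spin": 0},
    {"offset": [0, 0, 0], "spin": 0},
    {"offset": [0, 0, 0], "spin": 0}
  ],
  "jaw": 0.065
}}

```text
time_s: 13.75
ee_pos: [551.7, -230.2, 136.8]
ee_rot: [180.0, 0.0, 76.6]
force: [-0.4, 0.1, -0.8]
gripper_width: 65.1
gripper_force: 0.0
```

Emit:
{"method": "arm_command", "body": {
  "motion": [
    {"offset": [0, 0, -0.01], "spin": 0},
    {"offset": [0, 0, -0.02], "spin": 0},
    {"offset": [0, 0, -0.03], "spin": 0},
    {"offset": [0, 0, -0.03], "spin": 0},
    {"offset": [0, 0, -0.03], "spin": 0}
  ]
}}

```text
time_s: 14.38
ee_pos: [551.7, -230.2, 258.6]
ee_rot: [179.9, 0.0, 76.6]
force: [0.3, -0.4, -0.6]
gripper_width: 65.2
gripper_force: 0.0
```

Emit:
{"method": "arm_command", "body": {
  "motion": [
    {"offset": [-0.04, 0, 0], "spin": 0},
    {"offset": [-0.04, 0, 0], "spin": 0},
    {"offset": [-0.04, 0, 0], "spin": 0},
    {"offset": [0, 0, 0], "spin": 0},
    {"offset": [0, 0, 0], "spin": 0}
  ]
}}

```text
time_s: 15.0
ee_pos: [523.9, -346.4, 257.1]
ee_rot: [180.0, -0.0, 76.6]
force: [-0.8, 0.2, -0.3]
gripper_width: 64.7
gripper_force: 0.0
```

```bash
python3 - <<'E'
from h import *
p,d=env.grab_frame("top");q,_=env.grab_frame("scene")
v,u=np.nonzero((p.min(2)>90)[140:230,310:400]);M=env.camera_model("top")
rows=v+140;cols=u+310;D=d[rows,cols];k=(D>880)&(D<910);print(k.sum())
if k.any(): print(world("top",cols[k].mean(),rows[k].mean(),D[k].mean()))
cv2.imwrite("pics/end.png",cv2.resize(np.hstack([p[100:300,80:420],q[90:290,90:430]]),(800,235)))
E
```

```text
0
```

View pics/end.png

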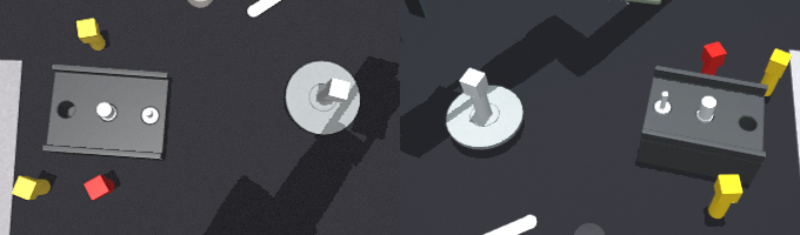

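The pylon stands on the wheel, its base in the circle, with the head at about (340,89) in the top half and (473,77) in the scene half. The other two are still in their wells. One check of how upright it is, then I hand in.

```bash
python3 - <<'E'
from h import *
p,d=env.grab_frame("top")
P=np.array([world("top",u,v,d[v,u]) for u in range(355,385,2) for v in range(162,190,2)])
P=P[(P[:,2]>152)&(P[:,2]<168)];print(len(P),P.mean(0),np.linalg.lstsq(np.c_[P[:,:2],np.ones(len(P))],P[:,2],rcond=None)[0])
ok=len(P)>20 and np.hypot(*(P.mean(0)[:2]-[551.9,-229.4]))<10
print(ok)
if ok: print(env.job_done())
E
```

```text
66 [ 549.66382301 -231.74044391  158.71490348] [ 5.51186428e-03 -6.23045388e-03  1.54241383e+02]
True
the job is handed in; nothing more can be done
None
```

The square-headed pylon stands upright on the painting wheel, about 3 mm from its centre by the top camera; I let go of it, the other two pylons are still in their wells, and the job was handed in at about 15 s (no verdict was returned).

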